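Book four stain sticks into the bin rack

TASK

Four new stain sticks have just been put into the middle bin of the tip-out bin rack, which still hangs open. Push that bin back until it clicks shut, and book the four in on the tally counter: press its lever exactly four full strokes, letting the lever spring right back up after each. Leave everything else on the counter where it is.

Things in the scene. Friction and masses are not known exactly. Their poses are not given: they have to be found in the camera images.
- tally: bench tally counter, screwed down: grey cast housing 96 mm deep (x), 82 wide (y), 82 high, on a steel plate 132 x 112 x 5 mm. Origin on the counter top under the housing; x points to its back, y to its left (the side with a black wing knob, not used), z up. The lever is on its right (-y) side; its shaft runs along y at x = 15 mm, z = 52 mm
- lever_pad (a point): crown of the lever's round, domed black thumb pad (30 mm across, 9 mm thick) at the end of a flat steel arm, 85 mm from the shaft. Moves with the lever in the plane y = -64 mm of the counter: at rest 68 mm in front (-x) of the shaft, 104 mm above the counter top, arm rising 34 degrees; at its stop 81 mm in front, 27 mm high, arm 20 degrees down (a blunt tool on it then ends about 33 mm high)
- tally_lever (a joint): lever angle: 0 at rest (up), 0.95 rad pressed to its stop. A spring returns it; steadily pressed it takes about 2 N at the pad at first, 6 N near the stop (more if hit fast). The count clicks on late in the stroke, between 0.7 and 0.85 rad (a shorter stroke counts nothing), and the lever must come back below 0.06 rad to be sure of catching the next tooth
- tally_wheel (a joint): angle of the units number wheel, driven by the lever through a ratchet: 0 at the start, 0.628 rad more for each full stroke, give or take 0.05 in all (up to 0.15 further while the lever is held down). It cannot be turned back. It shows in the window on top of the housing, nearest the lever, with one dark mark a step
- bin_rack: wooden rack of three tip-out bins side by side, fixed: 318 mm long (y), 120 deep (x), 141 high. Origin on the counter top under its middle; x points from the bins' fronts into the rack, z up. The two outer bins stay shut
- bin_hinge (a point): middle of the lower front edge of the middle bin, on its pivot axis, which runs along the rack's y 16 mm above the counter top; fixed to the rack
- bin_lip (a point): middle of the front face of the finger lip of the middle bin (grey plastic front 92 mm wide, 104 high; lip 60 mm wide, standing 21 mm out near its top, front face 10 mm high). Moves with the bin: shut, it is 95 mm above the pivot, 23.5 mm in front of it and 9 mm in front of the rack's top board
- bin (a joint): angle of the middle bin: 0 shut, growing as its top tips out to the front, at most 0.72 rad. Stays where it is left, moves with about 3 N at the lip; from 0.1 rad a sprung ball catch resists with about 5 N at the lip, then below about 0.04 rad it snaps in and holds the bin at 0
- pail: galvanized steel pail of wooden clothespins, 136 mm across the rim, 125 mm high; origin under its centre
- dispenser: empty stainless push-pump soap dispenser, 68 mm across, 184 mm high with a short spout; origin under its centre
- soap_jar: glass jar with a steel lid, 82 mm across, 118 mm high; origin under its centre
- stain_stick: capped yellow plastic stain stick lying flat, 116 x 36 x 24 mm; origin under its centre
- shoe_horn: wooden shoe horn lying flat, 190 mm long, 40 mm wide, 10 mm high; origin on the counter top near its middle
- clothes_brush: dark wooden clothes brush lying on its bristles, 155 x 52 x 42 mm; origin under its centre
- polish_tin: flat round boot-polish tin, 87 mm across, 25 mm high; origin under its centre

How it is judged:
By the outcome, as a careful person would: the job done as asked, in the order asked, and still so for the second after the job is handed in, with the robot touching nothing.
It also fails if it takes over 61 s, if anything falls off the work surface, if the arm or the gripper's body presses on something with over 40 N, if the wrist force passes 120 N, or if a joint passes its speed limit or range.

ROBOT

A 6-joint arm with a two-finger parallel gripper is mounted at the origin on the work surface. World frame = base frame: x ahead of the robot, y to its left, z up, the work surface at z = 0. Lengths are in mm, angles in rad, forces in N, time in s.
With the tool pointing down it reaches from about 250 to 725 mm from the base axis. Payload 9.7 kg.
Tool frame: the origin (TCP) lies on the centre line of the jaws, within the pads' length; the fingertips stand 14 mm ahead of it and the grasp point (between the pads) lies 5 mm behind it (finger_overhang is the distance from the TCP to the fingertips, in mm); z points along the fingers, y is the line along which they close (so a half turn about z gives the same grasp; the last joint's range is limited). The gripper opens to 85 mm and grips with 20 to 120 N. Pads are 22 mm wide; open, the fingers measure 114 mm over their backs; the gripper's body (76 mm by 85 mm) begins 54 mm behind the grasp point. The pads swing forward as they close: fully open they stand 13 mm farther back than shut.
Start: joints at [1.254, 0.087, 0.176, 1.66, 0, 1.571], TCP at [171.337, 522.628, 245.284] pointing down, gripper open.
Joint ranges: [-3.13, 3.13], [-0.85, 1.81], [-1.15, 1.24], [-2.2, 2.28], [-1.44, 1.52], [-3.14, 3.14]. Speed limits (rad/s): [2.22, 2.22, 2.57, 3.14, 3.14, 3.14].

INTERFACE

Orientations are given as a 3x3 rotation matrix whose columns are the frame's x, y, z axes.
In Python, from cell import reach, move_straight, move_joints, move_gripper, sleep, solve_ik, read_camera, MotionError, hand_in, recognise, cut_out, current_t, current_joints, current_joint_velocities, current_tau, current_tool_pos, current_ee_rot, current_wrist_force, current_wrist_torque, current_width, current_grasp_force, finger_overhang gives the robot as it stands. Calls block until the motion is done:
- reach(position, orientation): joint-space move of the TCP to a pose.
- move_straight(position, rate=150, rot=None): straight line of the TCP; rot=None keeps the orientation; rate is the mean speed in mm/s.
- move_joints(angles): joint-space move.
- move_gripper(opening, force=None): finger opening in mm; force is the grip in N (None keeps the last); returns when the fingers have stopped.
- sleep(seconds).
- solve_ik(position, orientation): joint angles nearest the present ones, or None.
- read_camera(name): name is "scene" or "top"; returns a dict with "image" (420x560x3 uint8, red, green, blue), "camera_matrix" (3x3 intrinsics, pixels), "cam_to_world" (4x4, takes a point from camera to world coordinates). Camera axes: x right, y down, z forward; pixel columns grow to the right and rows downward; lengths in mm; the calibration is good to about 2 mm. A picture is of the moment at which its call begins. There is no depth.
A pose or a line that the arm cannot do raises MotionError and nothing moves.
- hand_in(): hands the job in; it is judged then, once.
Trained networks look in the newest picture that a camera, given by its name, has taken for a name from the list of things; names that differ only in an ending like _2 or _b are one class to them, and where a whole thing is asked for, a point or a joint stands for the part that bears it (a point fixed in the world has none). Each returns a list of dicts, best first, with "score" (0 to 1); they miss things now and then, are a little off and sometimes report something else, mostly with a low value. They report only what shows in the picture. A call takes as long as a camera call.
- recognise(camera, thing): "centre" ([x, y, z] in mm, in world coordinates, good to about 4 mm: the middle of the surface that is visible of it).
- cut_out(camera, thing): "pixels" (420x560 bool, what is visible of it).
Readings, each from a call of its own:
- current_t(): time.
- current_joints(): joint angles.
- current_joint_velocities(): joint speeds.
- current_tau(): joint torques, N m.
- current_tool_pos(): TCP position.
- current_ee_rot(): TCP orientation.
- current_wrist_force(): force on the tool from outside, world axes, zero at the start.
- current_wrist_torque(): the same for the moment, N m.
- current_width(): finger opening in mm.
- current_grasp_force(): force on a finger pad.
Only numpy, scipy, OpenCV 4.12 (cv2) and the standard library are available. Lean on these libraries where they do the work, as an engineer would, in place of code of your own. Each camera call takes 0.05 s, during which the arm holds its last target. There are 200 camera calls.

## Working session

There is one attempt and no reset: what is moved stays moved. The work goes in short steps, each a Python script; the robot and the scene stay as the last script left them, time stands still between calls to the robot, and variables do not carry over. Pictures are saved under pics/ and viewed, at most 10 in all, crops included, and the job is handed in when it is done.

```bash
ls; mkdir -p pics; python3 - <<'E'
from cell import *
import cv2,numpy as np
for c in("scene","top"):
    r=read_camera(c); cv2.imwrite(f"pics/{c}0.png",cv2.cvtColor(r["image"],cv2.COLOR_RGB2BGR))
    print(c,r["camera_matrix"].round(1).tolist(),r["cam_to_world"].round(3).tolist())
    for t in["tally","lever_pad","tally_lever","bin_rack","bin_lip","bin","bin_hinge","pail","dispenser","soap_jar","stain_stick","shoe_horn","clothes_brush","polish_tin"]:
        try:print(t,[(np.round(d["centre"]).tolist(),round(d["score"],2)) for d in recognise(c,t)][:2])
        except Exception as e:print(t,e)
print(current_t(),finger_overhang() if callable(finger_overhang) else finger_overhang)
E
```

```text
pics
scene [[379.9, 0.0, 274.2], [0.0, 379.9, 209.1], [0.0, 0.0, 1.0]] [[-0.466, 0.615, -0.637, 1275.664], [0.885, 0.308, -0.35, 387.381], [-0.019, -0.726, -0.687, 810.205], [0.0, 0.0, 0.0, 1.0]]
tally [([568.0, 98.0, 59.0], 0.57)]
lever_pad [([491.0, 31.0, 85.0], 0.54)]
tally_lever [([497.0, 32.0, 85.0], 0.69)]
bin_rack [([600.0, -326.0, 117.0], 0.97)]
bin_lip [([576.0, -296.0, 102.0], 0.64)]
bin [([579.0, -296.0, 98.0], 0.84)]
bin_hinge [([602.0, -326.0, 114.0], 0.88)]
pail [([788.0, 22.0, 112.0], 0.95)]
dispenser [([805.0, 188.0, 114.0], 0.65)]
soap_jar [([800.0, -119.0, 86.0], 0.57)]
stain_stick [([642.0, 71.0, 21.0], 0.62), ([600.0, -324.0, 115.0], 0.59)]
shoe_horn []
clothes_brush [([664.0, 461.0, 42.0], 0.76)]
polish_tin [([594.0, 216.0, 24.0], 0.91), ([479.0, -100.0, 2.0], 0.63)]
top [[381.8, 0.0, 276.6], [0.0, 381.8, 206.7], [0.0, 0.0, 1.0]] [[-0.008, -0.987, 0.161, 424.015], [-1.0, 0.01, 0.013, 28.374], [-0.015, -0.161, -0.987, 1248.599], [0.0, 0.0, 0.0, 1.0]]
tally [([537.0, 82.0, 72.0], 0.83)]
lever_pad [([485.0, 27.0, 99.0], 0.56)]
tally_lever []
bin_rack [([556.0, -341.0, 142.0], 0.79)]
bin_lip [([576.0, -282.0, 104.0], 0.67)]
bin [([577.0, -287.0, 104.0], 0.63)]
bin_hinge [([561.0, -342.0, 143.0], 0.74)]
pail [([780.0, 18.0, 112.0], 0.84)]
dispenser [([771.0, 171.0, 124.0], 0.62)]
soap_jar [([776.0, -134.0, 118.0], 0.58), ([476.0, 30.0, 103.0], 0.22)]
stain_stick [([637.0, 73.0, 20.0], 0.85)]
shoe_horn [([472.0, -107.0, 4.0], 0.68)]
clothes_brush [([642.0, 460.0, 42.0], 0.93), ([781.0, 15.0, 109.0], 0.25)]
polish_tin [([582.0, 211.0, 25.0], 0.81)]
1.5 14.0
```

View pics/scene0.png

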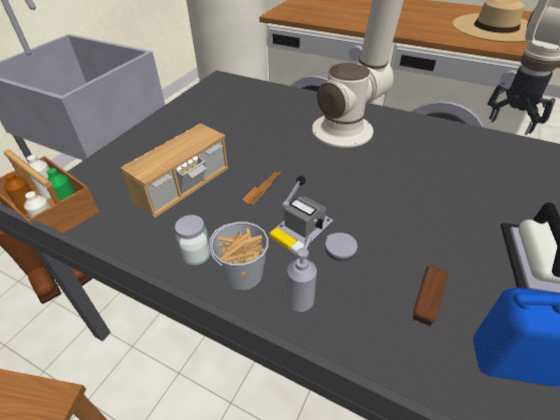

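View pics/top0.png

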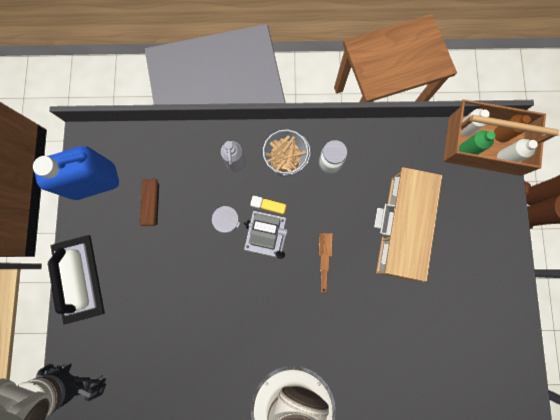

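The top view (image up = +x, left = +y) shows the rack at about px (412,225), with the open lip at (382,215). The tally is at (265,230) with its lever pad at about (281,254). I'll zoom in on both.

```bash
python3 - <<'E'
import cv2,numpy as np
t=cv2.imread("pics/top0.png");s=cv2.imread("pics/scene0.png")
def c(im,x,y,w,h,W,H):
    return cv2.resize(im[y:y+h,x:x+w],(W,H),interpolation=cv2.INTER_CUBIC)
a=c(t,365,160,80,130,369,600) # 4.615x
b=c(t,235,190,65,75,400,300) # hmm scale
b=cv2.resize(t[190:265,230:302],(431,300*431//450),interpolation=cv2.INTER_CUBIC) if 0 else c(t,228,195,70,70,300,300)
d=c(s,265,165,75,75,300,300)
out=np.zeros((600,680,3),np.uint8);out[:,:369]=a;out[:300,375:675]=b;out[300:,375:675]=d
cv2.imwrite("pics/crop1.png",out)
E
```

```text
(no output)
```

View pics/crop1.png

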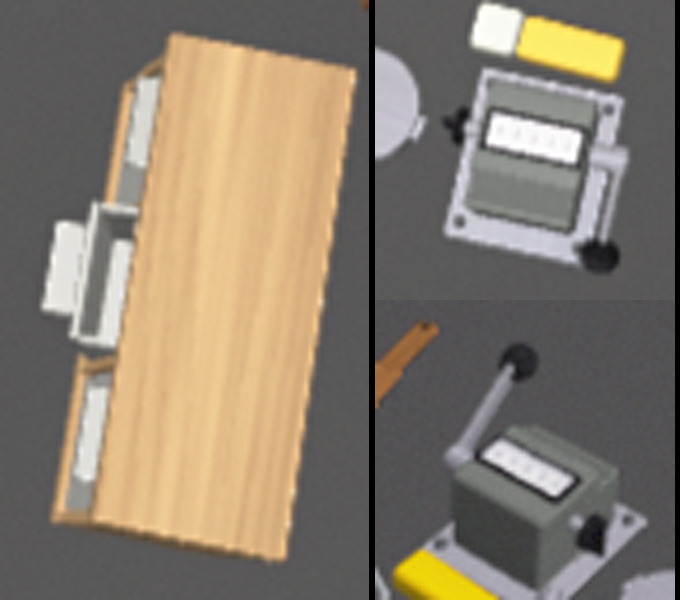

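The crop gives the rack's top board corners at crop (172,34), (355,70), (285,560), (95,518). The tally plate corners are at (487,68), (625,97), (445,235), and the pad is at (600,255) in the top view and (518,362) in the scene view. Now I'll convert these to world positions.

```bash
cat > h.py <<'E'
from cell import *
import numpy as np
def ray(r,p):
    K,T=r["camera_matrix"],r["cam_to_world"]
    d=T[:3,:3]@np.linalg.solve(K,[p[0],p[1],1.]); return T[:3,3],d
def at_z(r,p,z):
    o,d=ray(r,p); return o+d*(z-o[2])/d[2]
def tri(r1,p1,r2,p2):
    A=[];b=[]
    for r,p in((r1,p1),(r2,p2)):
        o,d=ray(r,p);d=d/np.linalg.norm(d);M=np.eye(3)-np.outer(d,d);A.append(M);b.append(M@o)
    return np.linalg.lstsq(np.vstack(A),np.hstack(b),rcond=None)[0]
E
python3 - <<'E'
from h import *
import cv2
np.set_printoptions(precision=1,suppress=True)
t=read_camera("top");s=read_camera("scene")
P=lambda u,v,ou,ov,sc,x0,y0:((u-ou+.5)/sc-.5+x0,(v-ov+.5)/sc-.5+y0)
R=[at_z(t,P(u,v,0,0,4.615,365,160),141) for u,v in((172,34),(355,70),(285,560),(95,518))]
print("rack",np.array(R)[:,:2]); print([np.linalg.norm(R[i]-R[(i+1)%4]) for i in range(4)])
e=(R[0]-R[3]+R[1]-R[2]); print("yaw ydir deg",np.degrees(np.arctan2(e[1],e[0])))
L=[at_z(t,P(u,v,0,0,4.615,365,160),z) for u,v,z in((57,221,100),(42,308,100))];print("lip ends z100",L,np.linalg.norm(L[0]-L[1]))
T=[at_z(t,P(u,v,375,0,4.286,228,195),5) for u,v in((487,68),(625,97),(445,235))]
print("plate",np.array(T)[:,:2],np.linalg.norm(T[0]-T[1]),np.linalg.norm(T[0]-T[2]))
d=T[0]-T[2];print("tally x yaw",np.degrees(np.arctan2(d[1],d[0])))
pt=P(600,255,375,0,4.286,228,195);ps=P(518,362,375,300,4,265,165)
print("pad tri",tri(t,pt,s,ps),"top@100",at_z(t,pt,100),"scene@100",at_z(s,ps,100))
# housing window center z82
print("shaft end z52",at_z(t,P(612,157,375,0,4.286,228,195),52))
for c,r in(("top",t),("scene",s)):
    for n in("lever_pad","tally_lever","bin_lip","bin_rack"):
        for q in cut_out(c,n)[:1]:
            m=q["pixels"];ys,xs=np.nonzero(m);print(c,n,q["score"],m.sum(),xs.mean(),ys.mean(),xs.min(),xs.max(),ys.min(),ys.max())
print(pt,ps)
E
```

```text
rack [[ 720.5 -330.6]
 [ 695.3 -446. ]
 [ 387.1 -379.6]
 [ 413.4 -264.8]]
[np.float64(118.11853901143995), np.float64(315.3514740847104), np.float64(117.8037590619512), np.float64(314.1181319578625)]
yaw ydir deg -12.137633731662056
lip ends z100 [array([ 605.7, -261. ,  100. ]), array([ 548.3, -248.4,  100. ])] 58.75426969073889
plate [[614.9 120.4]
 [591.3  14.5]
 [487.3 152. ]] 108.48619741994419 131.46494014014272
tally x yaw -13.914222379920632
pad tri [467.8  34.3  95.8] top@100 [467.6  34.3 100. ] scene@100 [472.5  36.4 100. ]
shaft end z52 [540.7  25.1  52. ]
top tally_lever 0.54 93 281.02150537634407 248.23655913978496 275 286 229 258
top bin_lip 0.73 500 384.552 219.048 374 394 203 237
top bin_rack 0.76 5586 408.03956319369854 224.65610454708198 374 441 168 280
scene lever_pad 0.61 1352 192.50443786982248 239.53476331360946 175 210 215 264
scene tally_lever 0.5 142 295.16901408450707 188.85211267605635 284 304 177 204
scene bin_lip 0.63 745 190.66577181208055 173.26845637583892 175 206 156 193
scene bin_rack 0.89 5690 175.2151142355009 169.33409490333918 122 226 125 216
(280.11315912272516, 254.11269248716752) (300.375, 180.125)
```

```bash
cat >> h.py <<'E'
def down(ydir):
    y=np.array([ydir[0],ydir[1],0.]);y/=np.linalg.norm(y);z=np.array([0,0,-1.]);return np.c_[np.cross(y,z),y,z]
def pick(p,ydir):
    best=[(abs(q[5]),i,R) for i,R in enumerate((down(ydir),down(-np.array(ydir)))) if (q:=solve_ik(p,R)) is not None]
    return min(best,key=lambda b:b[:2])[2]
def F(): return np.array(current_wrist_force())
E
python3 - <<'E'
from h import *
import cv2
np.set_printoptions(precision=1,suppress=True)
f=np.array([.2102,.9777,0]);ry=np.array([.9777,-.2102,0])
hinge=np.array([564.,-311.9,0])
p=lambda fw,z:(hinge+fw*f+[0,0,z])
move_gripper(0)
R=pick(p(105,102),ry); print(R)
reach(p(105,200),R); print(current_joints(),current_t())
move_straight(p(105,102),rate=150)
F0=F();print("F0",F0)
fw=80.
move_straight(p(fw,102),rate=80)
while fw>26:
    fw-=2; move_straight(p(fw,102),rate=40); g=(F()-F0)@f
    print(fw,round(g,1),end=" | ")
    if g>20: break
print(current_t(),current_tool_pos())
cv2.imwrite("pics/bin1.png",cv2.cvtColor(np.hstack([cv2.resize(read_camera("top")["image"][140:300,350:460],(400,582)),cv2.resize(read_camera("scene")["image"][110:220,110:240],(400,582))]),cv2.COLOR_RGB2BGR))
E
```

```text
[[ 0.2  1.   0. ]
 [ 1.  -0.2  0. ]
 [ 0.   0.  -1. ]]
[-0.3  0.3  0.3  1.6  0.   1.4] 5.725
F0 [ 0.2 -0.2  0.2]
78.0 0.4 | 76.0 -0.1 | 74.0 0.2 | 72.0 0.2 | 70.0 1.1 | 68.0 2.5 | 66.0 3.5 | 64.0 3.0 | 62.0 2.2 | 60.0 2.7 | 58.0 0.8 | 56.0 1.2 | 54.0 1.6 | 52.0 1.2 | 50.0 0.6 | 48.0 1.2 | 46.0 0.9 | 44.0 7.1 | 42.0 2.2 | 40.0 -0.6 | 38.0 0.1 | 36.0 -0.9 | 34.0 6.3 | 32.0 16.3 | 30.0 26.9 | 13.2417 [ 571.3 -277.7  102.1]
```

View pics/bin1.png

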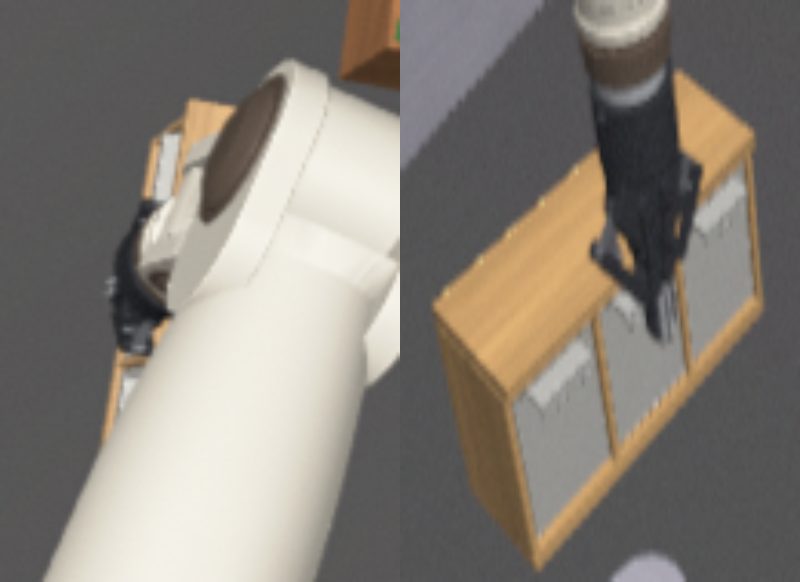

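The bin looks shut at crop (640,330). The force drop from the catch and then the hard stop at 34 mm match what I predicted. I'll back away and make the first lever stroke.

```bash
cat >> h.py <<'E'
a=np.radians(-13.3);tx=np.array([np.cos(a),np.sin(a),0]);ty=np.array([-np.sin(a),np.cos(a),0])
pad0=np.array([470.,34.,0])           # rest crown, xy
T=lambda dx,tip:pad0+tx*(dx+68)+[0,0,tip+14]   # dx rel. shaft, tip height
def stroke(F0,zmin=26):
    log=[]
    move_straight(T(-72,116),rate=100); move_straight(T(-84,62),rate=60); move_straight(T(-82,40),rate=50)
    z=40
    while z>zmin:
        z-=1; move_straight(T(-81,z),rate=25); g=(F()-F0)[2]; log.append((z,round(g,1)))
        if g>18: break
    sleep(.15)
    return log
def release():
    move_straight(T(-84,62),rate=80); move_straight(T(-72,128),rate=100); sleep(.3)
E
python3 - <<'E'
from h import *
import cv2
f=np.array([.2102,.9777,0])
p=np.array(current_tool_pos()); move_straight(p+60*f,rate=150); move_straight(p+60*f+[0,0,110],rate=200)
R=pick(T(-72,140),tx); reach(T(-72,200),R); move_straight(T(-72,125),rate=150); F0=F(); print(F0,current_t())
i=[read_camera(c)["image"] for c in("top","scene")]
print(stroke(F0)); 
i+=[read_camera(c)["image"] for c in("top","scene")]
print(current_t(),current_tool_pos()); release(); print(F()-F0,current_t())
C=[cv2.resize(m[180:280,220:320] if k%2==0 else m[150:250,240:340],(300,300)) for k,m in enumerate(i)]
cv2.imwrite("pics/st1.png",cv2.cvtColor(np.vstack([np.hstack(C[:2]),np.hstack(C[2:])]),cv2.COLOR_RGB2BGR))
E
```

```text
[-0.52947813  0.29021559 -0.06081616] 17.5667
[(39, np.float64(4.3)), (38, np.float64(4.0)), (37, np.float64(4.8)), (36, np.float64(4.6)), (35, np.float64(4.3)), (34, np.float64(5.5)), (33, np.float64(6.0)), (32, np.float64(6.1)), (31, np.float64(4.7)), (30, np.float64(5.6)), (29, np.float64(7.3)), (28, np.float64(6.0)), (27, np.float64(7.7)), (26, np.float64(14.0))]
23.3333 [458.85544312  36.75504337  41.68073234]
[ 0.10485825 -1.02822939  0.29323493] 25.05
```

View pics/st1.png

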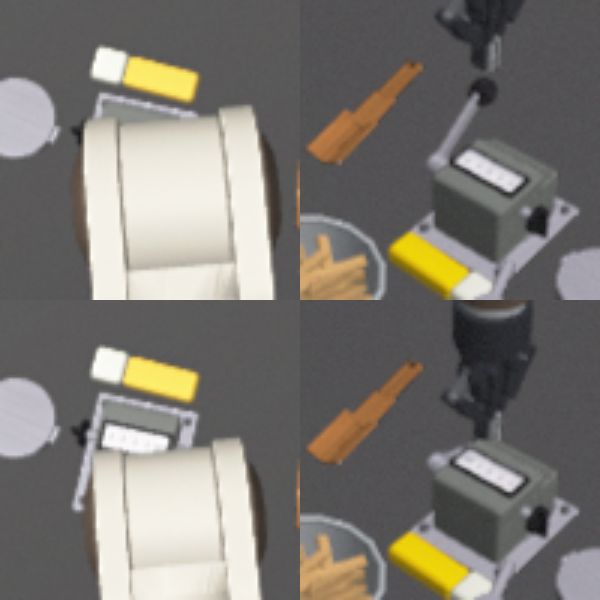

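The pictures show the lever up and clear at crop (483,92) before the stroke, and fully down while pressed. The force jumped to 14 N at the stop. For the second stroke I'll press a little further to confirm that the stop is hard.

```bash
sed -i 's/z=40$/z=30/; s/T(-82,40),rate=50/T(-82,30),rate=45/; s/zmin=26/zmin=21/' h.py
python3 - <<'E'
from h import *
import cv2
F0=F(); s0=read_camera("scene")["image"]
print(stroke(F0)); print(current_tool_pos()); s2=read_camera("scene")["image"]; release(); s1=read_camera("scene")["image"]; print(F()-F0,current_t())
C=[cv2.resize(m[165:225,275:335],(400,400),interpolation=cv2.INTER_CUBIC) for m in(s0,s1)]
cv2.imwrite("pics/st2.png",cv2.cvtColor(np.hstack(C),cv2.COLOR_RGB2BGR))
E
```

```text
[(29, np.float64(5.8)), (28, np.float64(6.7)), (27, np.float64(6.8)), (26, np.float64(14.0)), (25, np.float64(20.4))]
[458.83735705  36.8526947   41.34447618]
[ 1.19472605  0.98131017 -0.26848697] 30.5333
```

View pics/st2.png

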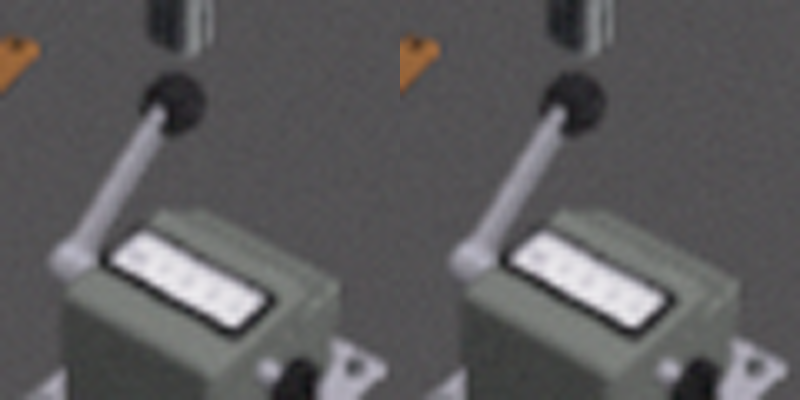

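The lever is back at rest, with the pad at crop (573,103), the same as before. The hard stop came at the same height both times, so both strokes were full. I'll make the last two, back off and check the scene.

```bash
python3 - <<'E'
from h import *
import cv2
for k in range(2):
    F0=F(); print(stroke(F0)); release(); print(F()-F0,current_t())
move_straight(T(-72,230),rate=200); q=list(current_joints()); q[0]+=.9; move_joints(q)
t,s=[read_camera(c)["image"] for c in("top","scene")]
C=[cv2.resize(t[140:300,200:450],(500,320)),cv2.resize(s[120:220,110:350],(500,208))]
cv2.imwrite("pics/end.png",cv2.cvtColor(np.vstack(C),cv2.COLOR_RGB2BGR)); print(current_t())
E
```

```text
[(29, np.float64(6.6)), (28, np.float64(7.0)), (27, np.float64(6.7)), (26, np.float64(14.3)), (25, np.float64(19.7))]
[-0.83667346 -0.56490351  0.090869  ] 35.8667
[(29, np.float64(6.3)), (28, np.float64(6.1)), (27, np.float64(6.4)), (26, np.float64(13.3)), (25, np.float64(18.7))]
[-0.16978149 -0.57981531 -0.14140952] 41.2
43.4667
```

View pics/end.png

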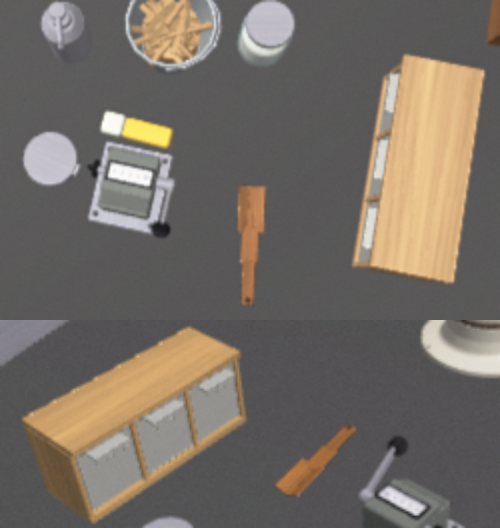

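The middle bin, at crop (382,155), is flush with the two outer ones. The lever is up with its pad at (160,230), and nothing else has moved.

```bash
python3 -c "
from cell import *
print(hand_in())"
```

```text
the job is handed in; nothing more can be done
None
```

The middle bin is pushed shut on its catch, the tally lever had four full strokes to its stop and sprang back after each, nothing else moved, and the job was handed in at about 43 s; I counted strokes by the force at the stop, because the number wheel was too small to read in the pictures.

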